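Lock the saw stop with its quick-release pin

TASK

The saw stop with the long fence arm has been slid to its new mark, so its hole stands over a hole of the rail again. Pull the T-handled quick-release pin out of the pin rack and push it down through the fence-arm stop and the rail until its flange sits fully home, then let go. Leave the ball-knob pin in its place in the rack.

Things in the scene. Friction and masses are not known exactly. Their poses are not given: they have to be found in the camera images.
- t_pin_grip (a point): Centre of the T handle of the pin to move, upright in a rack: a dark bar 46 mm long (x), 14 wide (y), 16 high; z up. 30 mm below: underside of a 29 mm flange that rests on the top face, then a 12 mm shank 45 mm long with round tip and sprung balls, so a pull of about 5 to 15 N frees it, a like push seats it, and its own weight (about 0.15 kg) does not. It must rise 45 mm to clear a hole.
- knob_pin_grip (a point): Centre of the black ball knob (28 mm across) of the other pin, to be left alone; shank and flange as on the T-handled pin, flange underside 30 mm below this point. Both stand in one fixed dark steel rack, 170 x 50 mm, top 52 mm above the table, 110 mm apart; which pin is in which hole varies.
- fence_stop_hole (a point): Centre of the hole's mouth in the top (52 mm above the table) of the fence-arm stop: a fixed grey block 72 x 46 mm on a steel rail, with a steel arm, below the block's top, 64 mm out to -x. Hole 14 mm, 5 mm countersink to 24 mm, 30 mm deep through block and rail, open below. Pin home: handle centre 30 mm above this point. The like block with no arm, 150 mm along the rail, is wrong.
Mind the look-alikes: they are no part of the job. Leave any blue, turquoise or yellow look-alike of the part that bears t_pin_grip alone.

How it is judged:
By the outcome, as a careful person would: the job done as asked, in the order asked, and still so for the second after the job is handed in, with the robot touching nothing.
It also fails if it takes over 48 s, if anything falls off the work surface, if the arm or the gripper's body presses on something with over 40 N, if the wrist force passes 120 N, or if a joint passes its speed limit or range.

ROBOT

A 6-joint arm with a two-finger parallel gripper is mounted at the origin on a cart in front of the work surface, level with it; the furniture and walls round the work are solid. World frame = base frame: x ahead of the robot, y to its left, z up, the work surface at z = 0. Lengths are in m, angles in rad, forces in N, time in s.
With the tool pointing down it reaches from about 0.35 to 0.95 m from the base axis. Payload 17.4 kg.
Tool frame: the origin (TCP) lies at the very end of the fingers, on their centre line; the grasp point (between the pads) lies ctrl.grip_point_offset behind it (ctrl.grip_point_offset is the distance from the TCP to the grasp point, in m); z points along the fingers, y is the line along which they close (so a half turn about z gives the same grasp; the last joint's range is limited). The gripper opens to 93 mm and grips with 3 to 60 N. Pads are 15 mm wide; open, the fingers measure 128 mm over their backs; the gripper's body (75 mm by 188 mm) begins 65 mm behind the grasp point.
Start: joints at [-1.347, 0.116, 1.442, -0, 1.584, -0.038], TCP at [0.175, -0.652, 0.187] pointing down, gripper open.
Joint ranges: [-2.83, 2.83], [-0.83, 2.19], [0.07, 2.5], [-1.14, 4.28], [0.01, 3], [-2.97, 2.97]. Speed limits (rad/s): [1.89, 1.89, 2.22, 3.14, 3.14, 3.14].

INTERFACE

Orientations are given as a unit quaternion [x, y, z, w].
In Python, from workcell import ctrl, viewer gives the robot as it stands. Calls block until the motion is done:
- ctrl.reach(position, orientation): joint-space move of the TCP to a pose.
- ctrl.line_to(position, ori=None, feed=0.15, contact_N=None): straight line of the TCP; ori=None keeps the orientation; feed is the mean speed in m/s. With contact_N (N) it stops when the force on the tool has changed by that much, and returns True; else False.
- ctrl.move_j(angles): joint-space move.
- ctrl.let_go() and ctrl.grasp(force=None): open the fingers fully, or close them until they stop; force is the grip in N (None keeps the last).
- ctrl.pause(seconds).
- ctrl.solve_ik(position, orientation): joint angles nearest the present ones, or None.
- viewer.snapshot(name): name is "side" or "top" or "wrist"; returns a dict with "color" (400x640x3 uint8, red, green, blue), "depth" (400x640 float32, m along the optical axis (not along the pixel's ray), 0 where there is no reading), "mtx" (3x3 intrinsics, pixels), "k1" (the pictures are not rectified: a ray, as slopes to the right and down, at radius r is drawn at 1 + k1 r^2 times it, then the intrinsics apply), "extrinsics" (4x4, takes a point from camera to world coordinates); the wrist camera has in their place "mount" (4x4, takes a point from camera to tool coordinates, whose origin is the TCP and whose axes are the flange's). Camera axes: x right, y down, z forward; pixel columns grow to the right and rows downward; lengths in m; the calibration is good to about 2 mm. A picture is of the moment at which its call begins: read the wrist's pose just before it.
A pose or a line that the arm cannot do raises ctrl.IKError and nothing moves.
- ctrl.sign_off(): hands the job in; it is judged then, once.
Readings, each from a call of its own:
- ctrl.read_time_s(): time.
- ctrl.read_joint_positions(): joint angles.
- ctrl.read_joint_velocities(): joint speeds.
- ctrl.read_joint_torque(): joint torques, N m.
- ctrl.read_eef_pos(): TCP position.
- ctrl.read_tcp_rot(): TCP orientation.
- ctrl.read_contact_force(): force on the tool from outside, world axes, zero at the start.
- ctrl.read_torque(): the same for the moment, N m.
- ctrl.read_grip_width(): finger opening in m.
- ctrl.read_grasp_force(): force on a finger pad.
Only numpy, scipy, OpenCV 4.12 (cv2) and the standard library are available. Lean on these libraries where they do the work, as an engineer would, in place of code of your own. Each camera call takes 0.05 s, during which the arm holds its last target. There are 200 camera calls.

## Working session

There is one attempt and no reset: what is moved stays moved. The work goes in short steps, each a Python script; the robot and the scene stay as the last script left them, time stands still between calls to the robot, and variables do not carry over. Pictures are saved under pics/ and viewed, at most 13 in all, crops included, and the job is handed in when it is done.

```bash
mkdir -p pics
cat > h.py <<'E'
import numpy as np, cv2
from scipy.spatial.transform import Rotation as R
from workcell import ctrl, viewer
def snap(n):
    p=np.array(ctrl.read_eef_pos()); q=ctrl.read_tcp_rot()
    s=viewer.snapshot(n)
    if n=="wrist":
        T=np.eye(4);T[:3,:3]=R.from_quat(q).as_matrix();T[:3,3]=p
        s["extrinsics"]=T@np.array(s["mount"])
    np.savez("pics/last_%s.npz"%n,**{k:s[k] for k in("color","depth","mtx","k1","extrinsics")})
    return s
def load(n): return dict(np.load("pics/last_%s.npz"%n))
def ray(s,u,v):
    K=np.array(s["mtx"]);d=np.array([float(s["k1"]),0,0,0,0])
    x,y=cv2.undistortPoints(np.array([[[u,v]]],float),K,d)[0,0]
    return np.array([x,y,1.])
def at_z(s,u,v,z):
    T=np.array(s["extrinsics"]);d=T[:3,:3]@ray(s,u,v);o=T[:3,3]
    return o+d*(z-o[2])/d[2]
def at_d(s,u,v):
    T=np.array(s["extrinsics"]);r=ray(s,u,v)
    w=s["depth"][int(v)-1:int(v)+2,int(u)-1:int(u)+2];w=w[w>0]
    return T[:3,:3]@(r*np.median(w))+T[:3,3] if len(w) else None
def save(img,name,box=None,f=1):
    if box: img=img[box[1]:box[3],box[0]:box[2]]
    cv2.imwrite("pics/"+name,cv2.resize(img,None,fx=f,fy=f,interpolation=cv2.INTER_CUBIC)[:,:,::-1])
E
python3 - <<'E'
from h import *
a=snap("top");save(a["color"],"top1.png")
b=snap("side");save(b["color"],"side1.png")
print(ctrl.read_tcp_rot(),ctrl.grip_point_offset,ctrl.read_time_s(),a["extrinsics"],b["extrinsics"])
E
```

```text
[ 9.91446239e-01  1.30514625e-01 -5.11835832e-05 -5.34250023e-04] 0.0188 0.1 [[-0.00271399 -0.98001619  0.19889923  0.40812912]
 [-0.99998387  0.00365193  0.00434898  0.0498205 ]
 [-0.00498843 -0.19888422 -0.9800103   0.95844617]
 [ 0.          0.          0.          1.        ]] [[-0.86158652 -0.30090885  0.40880623  0.20572454]
 [-0.50760901  0.50863727 -0.6954288   0.66039715]
 [ 0.00132659 -0.80668581 -0.59097906  0.63433823]
 [ 0.          0.          0.          1.        ]]
```

View pics/top1.png

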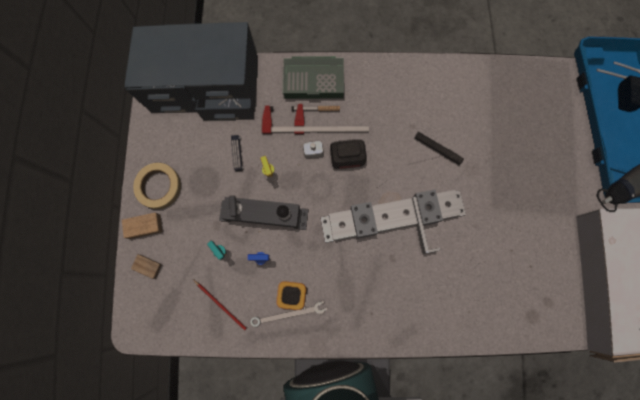

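View pics/side1.png

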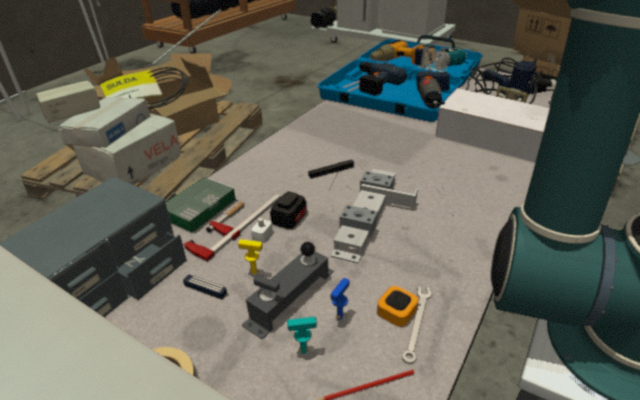

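Candidates for the pin, in top-view pixels:
- Dark T in the rack, about (232,207). I choose this one.
- Ball knob, (284,212).
- Yellow T (267,167), turquoise T (217,250) and blue T (258,258), all look-alikes.

Candidates for the stop:
- Block with the arm, (428,206). I choose this one.
- Plain block, (364,220).

Next is a close crop to check both choices.

Run:
```python
from h import *
a=load("top")["color"]
l=cv2.resize(a[185:240,210:315],None,fx=7,fy=7,interpolation=cv2.INTER_CUBIC)[:,:735]
r=cv2.resize(a[180:220,380:485],None,fx=7,fy=7,interpolation=cv2.INTER_CUBIC)[:215]
r=cv2.resize(a[188:218,390:495],None,fx=7,fy=7,interpolation=cv2.INTER_CUBIC)
save(np.vstack([cv2.convertScaleAbs(l,alpha=1.8),r]),"crop1.png")
```

```text
(no output)
```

View pics/crop1.png

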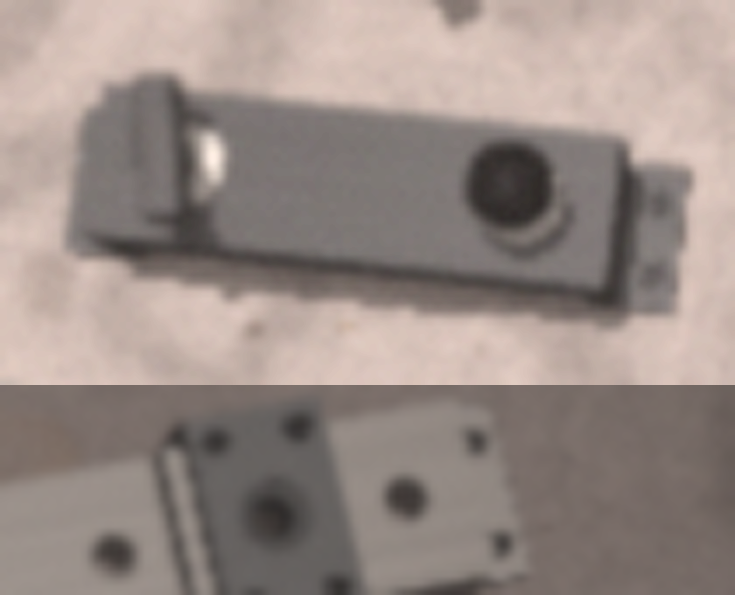

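The crop shows the dark T handle at about (232,206) on the left of the rack, with its bar across the rack. The ball knob is at (283,212). The countersunk hole of the arm block is at (428.9,206.7). Both choices hold, so I'll move over the pin and look from close by.

Run:
```python
from h import *
s=load("top")
T=at_z(s,232.2,206,.090);H=at_z(s,428.9,206.7,.052);Kn=at_z(s,282.8,211.7,.082)
print(T,H,Kn,at_d(s,232,206),at_d(s,428,212))
q=ctrl.read_tcp_rot()
w=snap("wrist");print(np.round(np.array(w["mount"]),3).tolist(),w["mtx"])
# closing axis along rack direction
d=Kn[:2]-T[:2]; yaw=np.arctan2(d[1],d[0]); print(np.degrees(yaw))
from h import R
y=np.array([*(d/np.linalg.norm(d)),0]);z=np.array([0,0,-1.]);
best=None
for sg in(1,-1):
    Y=sg*y;M=np.c_[np.cross(Y,z),Y,z];qq=R.from_matrix(M).as_quat()
    j=ctrl.solve_ik([T[0],T[1],.26],qq);print(qq,j)
    if j is not None and(best is None or abs(j[5])<abs(best[1][5])):best=(qq,j)
np.save("q.npy",best[0])
ctrl.reach([T[0],T[1],.24],best[0])
w=snap("wrist");save(w["color"],"w1.png");print(ctrl.read_time_s(),ctrl.read_eef_pos())
```

```text
[0.57341653 0.25741799 0.09      ] [ 0.5774123  -0.17644034  0.052     ] [0.56204462 0.14833495 0.082     ] [0.57344363 0.25788798 0.08986447] [ 0.5652614  -0.17368755  0.05235601]
[[0.0, -0.958, -0.287, 0.079], [1.0, 0.001, -0.001, -0.001], [0.001, -0.287, 0.958, -0.198], [0.0, 0.0, 0.0, 1.0]] [[328.24655408   0.         321.80101993]
 [  0.         328.24655408 201.11077489]
 [  0.           0.           1.        ]]
-95.95158982453344
[ 0.99865156 -0.05191407  0.          0.        ] [ 3.81374265e-01  5.25821136e-03  1.43959103e+00 -4.44089210e-16
  1.69674341e+00  2.05604543e+00]
[0.05191407 0.99865156 0.         0.        ] [ 3.81374265e-01  5.25821136e-03  1.43959103e+00 -4.44089210e-16
  1.69674341e+00 -1.08554722e+00]
3.6667 [0.57364383 0.25694192 0.23995089]
```

View pics/w1.png

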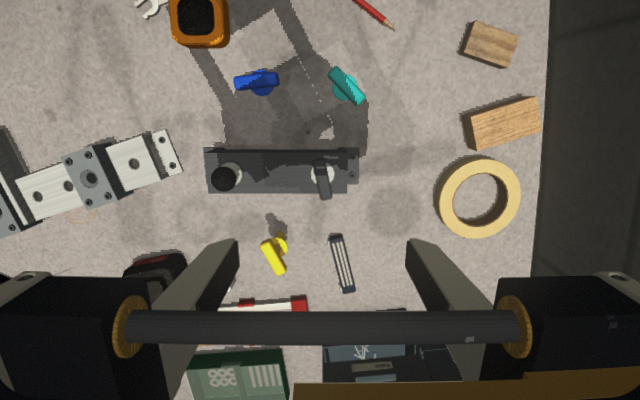

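The wrist view shows the T handle at about (322,180), slightly tilted against the rack, and the knob at (225,177). I'll enlarge it for the bar's ends.

Run:
```python
from h import *
w=load("wrist");save(cv2.convertScaleAbs(w["color"],alpha=2),"w1c.png",(285,140,365,205),9)
```

```text
(no output)
```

View pics/w1c.png

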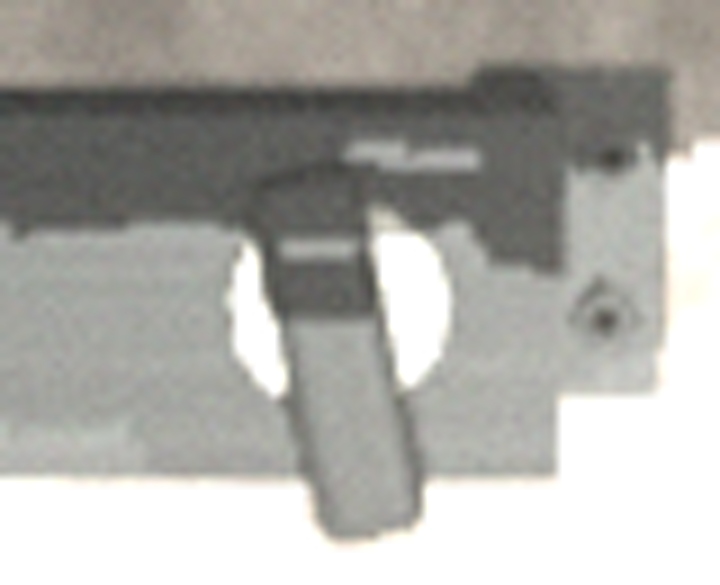

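Run:
```python
from h import *
w=load("wrist")
P=lambda x,y,z=.09: at_z(w,285+x/9,140+y/9,z)
for a in[(308,170),(312,200),(374,540)]: print(a,P(*a))
L=P(318,510)-P(262,210);Rr=P(420,500)-P(365,190)
for v in(L,Rr): print(np.degrees(np.arctan2(v[1],v[0])))
print("width",P(403,400)-P(300,415), "flange mid", P(340,305,.058))
for uv in[(355,400),(340,350),(365,480),(320,270)]: print(at_d(w,285+uv[0]/9,140+uv[1]/9))
# hole from wrist, knob
print(at_z(w,90,179,.052))
```

```text
(308, 170) [0.54916526 0.25740489 0.09      ]
(312, 200) [0.55278445 0.2574959  0.09      ]
(374, 540) [0.5954816  0.26060332 0.09      ]
4.126684281997656
4.178648585439611
width [-0.00055819  0.01261318  0.        ] flange mid [0.5725014  0.25890902 0.058     ]
[0.57752963 0.26009261 0.09046435]
[0.57119093 0.25892685 0.09042196]
[0.58771785 0.26027787 0.09017216]
[0.56128291 0.2575526  0.09003925]
[ 0.54919637 -0.02792144  0.052     ]
```

Run:
```python
from h import *
q0=np.load("q.npy")
q=(R.from_euler('z',10.1,degrees=True)*R.from_quat(q0)).as_quat();np.save("q.npy",q)
print(R.from_quat(q).as_matrix()[:,1])
c=[.5728,.2585]
ctrl.line_to([*c,.12],ori=q,feed=.15)
hit=ctrl.line_to([*c,.0655],feed=.06,contact_N=6)
print(hit,ctrl.read_eef_pos(),ctrl.read_contact_force())
ctrl.grasp(force=50)
print(ctrl.read_grip_width(),ctrl.read_grasp_force(),ctrl.read_contact_force(),ctrl.read_eef_pos())
if ctrl.read_grip_width()>.01:
    ctrl.line_to([*c,.135],feed=.05)
    print(ctrl.read_grip_width(),ctrl.read_contact_force(),ctrl.read_eef_pos())
    ctrl.reach([.565,-.15,.19],q)
    w=snap("wrist");t=snap("top");s=snap("side");print(ctrl.read_time_s())
    save(np.vstack([w["color"],np.zeros((200,640,3),np.uint8)])[:600] if 0 else w["color"],"w2.png")
```

```text
[-0.07234017  0.99738002  0.        ]
False [0.57302373 0.25858832 0.0659635 ] [-0.23492192 -0.47396722 -0.28871356]
0.0004434957283726407 0.0 [ 0.67322759 -0.23734399  0.01253859] [0.57282013 0.25849069 0.06551402]
```

The fingers closed on nothing, so I'll look before moving again.

Run:
```python
from h import *
print(ctrl.read_grip_width(),ctrl.read_grasp_force(),ctrl.read_eef_pos(),ctrl.read_time_s())
w=snap("wrist");s=snap("side");t=snap("top")
a=w["color"]
b=cv2.resize(s["color"][240:340,200:360],(480,300),interpolation=cv2.INTER_CUBIC)
c=cv2.resize(t["color"][180:240,200:264],(320,300),interpolation=cv2.INTER_CUBIC)
save(np.vstack([np.hstack([b,c]),cv2.resize(a,(480,300)).repeat(1,0) if 0 else np.hstack([cv2.resize(a,(480,300)),np.zeros((300,320,3),np.uint8)])]),"miss.png")
```

```text
0.0004434957283726407 0.0 [0.57282013 0.25849069 0.06551402] 7.125
```

View pics/miss.png

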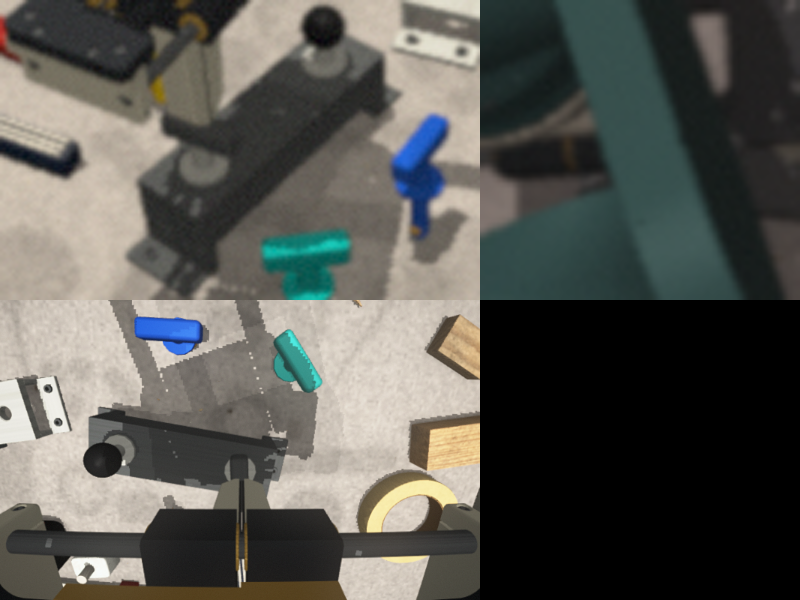

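The rack end of the dark bar shows between or in front of the closed fingers at wrist (240,465), so I can't tell whether it is held. A crop and a small lift test will settle it.

Run:
```python
from h import *
w=load("wrist")
save(cv2.convertScaleAbs(w["color"],alpha=1.8),"miss2.png",(260,190,380,280),6)
print(ctrl.read_contact_force())
hit=ctrl.line_to([.5728,.2585,.0685],feed=.02,contact_N=4)
print(hit,ctrl.read_eef_pos(),ctrl.read_contact_force(),ctrl.read_grip_width(),ctrl.read_grasp_force())
```

```text
[ 0.23452743  0.88060863 -0.54530613]
False [0.57290897 0.25854734 0.06875377] [ 0.637519   -0.06589051 -0.37494216] 0.0008342801572632798 0.0
```

View pics/miss2.png

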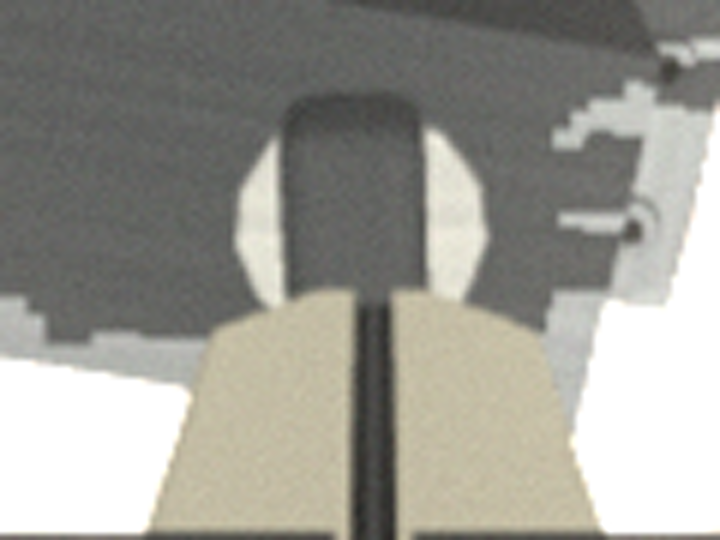

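Run:
```python
from h import *
w=load("wrist");f=lambda x,y:(260+x/6,190+y/6)
for n,xy in dict(bar_end=(355,110),bar_mid=(355,200),bar_near_finger=(330,285),fingerL=(300,320),fingerLup=(300,450),fingerR=(450,320),gap=(372,330),gap2=(372,450),rack=(150,200),flL=(260,240),flR=(460,240)).items():
    print(n,at_d(w,*f(*xy)),at_z(w,*f(*xy),.09).round(4))
```

```text
bar_end [0.55019096 0.25613399 0.08238732] [0.5477 0.256  0.09  ]
bar_mid [0.55648745 0.25663173 0.09029729] [0.5566 0.2566 0.09  ]
bar_near_finger [0.56526835 0.25486692 0.0902701 ] [0.5654 0.2549 0.09  ]
fingerL [0.56312528 0.25232037 0.1036257 ] [0.5692 0.2522 0.09  ]
fingerLup [0.56263581 0.25312833 0.12877503] [0.583  0.2531 0.09  ]
fingerR [0.56196765 0.26549815 0.10407976] [0.5682 0.2666 0.09  ]
gap [0.56385962 0.25875024 0.10309994] [0.5698 0.2592 0.09  ]
gap2 [0.56437732 0.25875492 0.12468603] [0.5825 0.2601 0.09  ]
rack [0.57236642 0.23398847 0.052402  ] [0.558  0.2374 0.09  ]
flL [0.57501696 0.24691949 0.05571864] [0.5613 0.248  0.09  ]
flR [0.5730207  0.26944229 0.05662415] [0.5599 0.2668 0.09  ]
```

The depth readings put the real fingertips about 30 mm above the reported TCP: finger steel ends at z≈0.097 while the TCP reads 0.0655. The closed fingers are therefore just above the handle. I'll calibrate by touching the handle top (z=0.090) gently.

Run:
```python
from h import *
ctrl.line_to([.5728,.2585,.0655],feed=.05)
hit=ctrl.line_to([.5728,.2585,.045],feed=.015,contact_N=4)
p=ctrl.read_eef_pos();print(hit,p,ctrl.read_contact_force(),ctrl.read_time_s())
ctrl.line_to([.5728,.2585,p[2]+.006],feed=.05)
```

```text
True [0.57292854 0.25862988 0.05810487] [-0.70830639 -0.66993619  5.12987142] 8.5083
```

Contact came at TCP z=0.058, so the true tips are 32 mm above the TCP. I'll grasp with TCP z≈0.036, which puts the tips at 0.068.

Run:
```python
from h import *
q=np.load("q.npy");c=[.5728,.2585]
ctrl.let_go()
hit=ctrl.line_to([*c,.036],feed=.05,contact_N=6)
print(hit,ctrl.read_eef_pos(),ctrl.read_contact_force())
ctrl.grasp(force=50)
g=ctrl.read_grip_width();print(g,ctrl.read_grasp_force(),ctrl.read_contact_force(),ctrl.read_eef_pos())
if g>.01 and not hit:
    ctrl.line_to([*c,.11],feed=.05)
    print(ctrl.read_grip_width(),ctrl.read_contact_force(),ctrl.read_eef_pos())
    ctrl.reach([.577,-.165,.14],q)
    w=snap("wrist");t=snap("top");s=snap("side");print(ctrl.read_time_s(),ctrl.read_grip_width(),ctrl.read_eef_pos())
    save(w["color"],"w2.png")
```

```text
False [0.57288255 0.25853365 0.03609298] [ 0.13611311 -0.36391276  0.07052567]
0.013613834540528107 49.97106850147247 [ 0.70522492 -0.66384489  0.43573514] [0.57284674 0.25856979 0.03606332]
0.013407419529216463 [ 0.19439221 -0.15409378 -1.30735129] [0.57269408 0.25842551 0.10963696]
15.5333 0.01344609505881197 [ 0.57726373 -0.16409384  0.13987955]
```

View pics/w2.png

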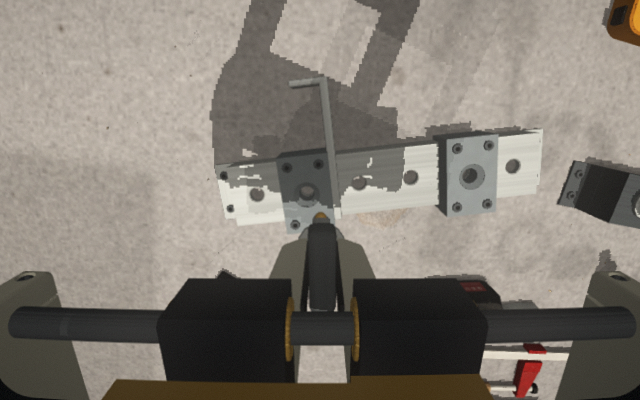

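The pin is held at the right width (13.4 mm). The arm block's hole shows at about (307,192) and the pin tip at about (320,217). I'll enlarge both.

Run:
```python
from h import *
w=load("wrist");save(cv2.convertScaleAbs(w["color"],alpha=1.6),"w2c.png",(270,145,370,235),6.5)
for u,v in[(286.5,168),(319,164),(294.5,225.5)]:print(at_z(w,u,v,.052))
print(at_z(w,307.3,192,.052),at_z(load("top"),428.9,206.7,.052))
```

```text
[ 0.55318004 -0.19622803  0.052     ]
[ 0.54752573 -0.16783168  0.052     ]
[ 0.60684945 -0.18646032  0.052     ]
[ 0.5737588  -0.17654085  0.052     ] [ 0.5774123  -0.17644034  0.052     ]
```

View pics/w2c.png

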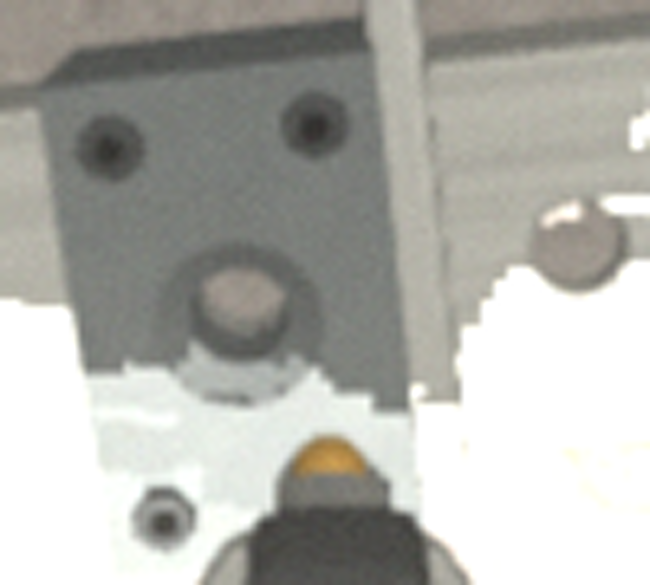

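Run:
```python
from h import *
w=load("wrist")
print("hole",at_z(w,270+239/6.5,145+321/6.5,.052),"below mouth",at_z(w,270+239/6.5,145+312/6.5,.047))
print("tip",at_z(w,270+332/6.5,145+488/6.5,.117),at_z(w,270+332/6.5,145+470/6.5,.117))
# wrist screw-pattern: block screws
S=[at_z(w,270+x/6.5,145+y/6.5,.052) for x,y in((110,148),(315,125),(164,519))]
print(S,"centre by diagonal",(S[1]+S[2])/2)
t=load("top");save(t["color"],"t2c.png",(390,170,470,240),7)
```

```text
hole [ 0.57602197 -0.17688312  0.052     ] below mouth [ 0.57610148 -0.17709219  0.047     ]
tip [ 0.57614507 -0.16384324  0.117     ] [ 0.57405123 -0.16399649  0.117     ]
[array([ 0.55294627, -0.19586385,  0.052     ]), array([ 0.54776542, -0.16828995,  0.052     ]), array([ 0.60615019, -0.18581397,  0.052     ])] centre by diagonal [ 0.5769578  -0.17705196  0.052     ]
```

Run:
```python
from h import *
q=np.load("q.npy");c=[.5773,-.1770]
ctrl.line_to([*c,.086],ori=q,feed=.12)
print(ctrl.read_contact_force())
for z in(.075,.065,.055,.048):
    h=ctrl.line_to([*c,z],feed=.03,contact_N=12)
    print(z,h,ctrl.read_eef_pos(),ctrl.read_contact_force().round(1) if hasattr(ctrl.read_contact_force(),'round') else ctrl.read_contact_force(),ctrl.read_torque())
    if h: break
print(ctrl.read_time_s())
```

```text
[ 0.03973321  0.31200099 -1.52231209]
0.075 False [ 0.57727845 -0.17695279  0.07498706] [ 0.  -0.4 -1.9] [ 0.10676969 -0.10602663  0.0124897 ]
0.065 False [ 0.57693743 -0.17694416  0.06432702] [-1.4 -0.2 -3.5] [-0.0739351  -0.0376914  -0.05448107]
0.055 False [ 0.57703367 -0.17700351  0.05454391] [-0.5 -1.8 -5.5] [-0.2897042  -0.01442062 -0.03770411]
0.048 True [ 0.57703349 -0.17705662  0.05190077] [-0.9 -0.7 -1.8] [-0.21812923  0.02218379 -0.00513333]
17.8333
```

The pin is in the hole and the balls are reaching the bore. Now I'll push it home.

Run:
```python
from h import *
c=[.5772,-.1770]
for z in(.044,.040,.037,.033):
    h=ctrl.line_to([*c,z],feed=.02,contact_N=32)
    print(z,h,ctrl.read_eef_pos()[2],np.round(ctrl.read_contact_force(),1),ctrl.read_grip_width())
    if h: break
w=snap("wrist");s=snap("side");print(ctrl.read_time_s())
save(np.vstack([cv2.resize(w["color"][150:300,220:420],(700,300)) if 0 else cv2.resize(w["color"][150:250,240:400],(480,300)),cv2.resize(s["color"][160:260,320:480],(480,300))]),"home.png")
for v in range(215,300,12): print(v,at_d(w,321,v))
```

```text
0.044 False 0.04380000297765685 [-0.9 -1.3 -1.8] 0.013553751432528498
0.04 False 0.03900453797219316 [ 0.6 -0.3 -8.8] 0.013325890674828273
0.037 False 0.037091739891314146 [ 0.5 -0.  -1. ] 0.013298401386689127
0.033 True 0.03579699844060969 [-4.4  1.   7.6] 0.013601051042414512
19.375
215 [ 0.5589991  -0.17849227  0.0526126 ]
227 [ 0.55475769 -0.17871888  0.08292285]
239 [ 0.55804288 -0.17846306  0.0901291 ]
251 [ 0.56402973 -0.17802997  0.09062168]
263 [ 0.57071639 -0.17754943  0.08997666]
275 [ 0.57734398 -0.17707191  0.08983326]
287 [ 0.58416369 -0.1765806   0.08968258]
299 [ 0.59108288 -0.17608179  0.08968358]
```

View pics/home.png

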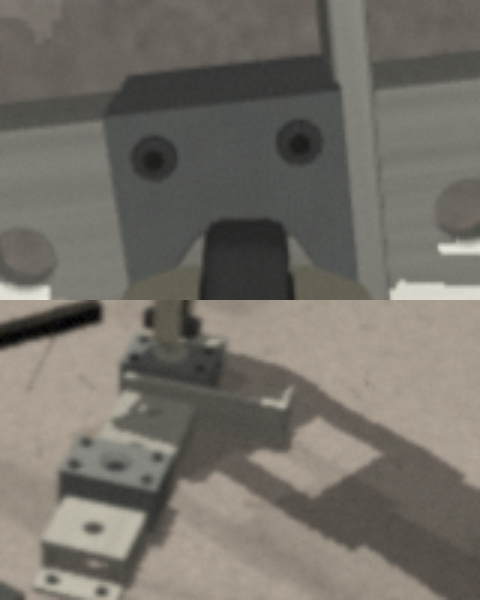

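There was a hard stop at TCP z=0.0358, against 0.0361 when seated in the rack, and the handle top is at 0.090. The pin is home. I'll release, back off, and give a confirming press from above with closed fingers.

Run:
```python
from h import *
c=[.5772,-.1770]
ctrl.let_go();ctrl.line_to([*c,.075],feed=.1)
ctrl.grasp(force=20)
ctrl.line_to([*c,.063],feed=.08)
h=ctrl.line_to([*c,.05],feed=.02,contact_N=20)
print(h,ctrl.read_eef_pos(),ctrl.read_contact_force())
ctrl.line_to([*c,.18],feed=.15)
w=snap("wrist");t=snap("top");print(ctrl.read_time_s(),ctrl.read_contact_force())
save(cv2.convertScaleAbs(w["color"],alpha=1.4),"end.png",(200,100,440,300),3)
D=w["depth"]
for v in(190,200,210,220): print(at_d(w,315,v),at_d(w,305,v))
```

```text
True [ 0.57761756 -0.17726979  0.05801604] [-2.51882824  0.42611443  8.19597765]
24.475 [-0.15408001  0.61362579 -0.56191966]
[ 0.57105616 -0.18252414  0.08986333] [ 0.58152551 -0.19276113  0.05258722]
[ 0.58047404 -0.18189485  0.08978704] [ 0.59235008 -0.19216265  0.05190448]
[ 0.59006838 -0.18125436  0.08970963] [ 0.60304745 -0.19151973  0.0523332 ]
[ 0.61348286 -0.18040342  0.05186042] [ 0.61418067 -0.19088793  0.05203925]
```

View pics/end.png

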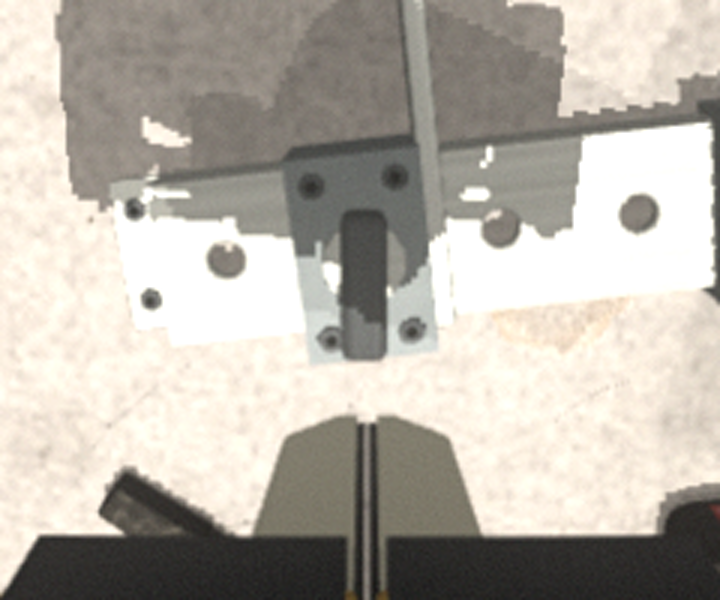

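The end view shows the T pin upright at crop (363,285) in the arm block, with its top at z=0.090 and its flange on the block. The robot is clear, so I'm handing in.

```bash
python3 -c "
from workcell import ctrl
print(ctrl.sign_off())"
```

```text
the job is handed in; nothing more can be done
None
```

The T-handled pin is fully home in the fence-arm stop and released; I never touched the ball-knob pin, and I handed the job in at about 24.5 s with the robot clear.

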